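# Rusk into the grinder, lid held down

## Task

Take the rusk finger out of the compartment tray and put it in the steel bowl of the little white grinder, fit the smoked lid over the bowl and push the lid all the way down against its spring, which is what switches the grinder on. It runs only while the lid is held, so keep the lid fully down for at least three seconds and finish still holding it down, without letting go. Leave everything else on the shelf and in the tray as it is.

Things in the scene. Friction and masses are not known exactly. Their poses are not given: they have to be found in the camera images.
- grinder: White cordless blade grinder, round, 103 mm across, standing firmly on the shelf (it does not slide). Origin on its axis at the shelf, z up; its yaw does not matter. Housing rim 120 mm up, wall 3 mm. Inside it stands the steel bowl; in the groove between bowl and housing wall (radius 37.5 to 48.5 mm) the orange switch ring lies 108 mm up
- bowl_rim (a point): Centre of the mouth of the grinder's steel bowl, 130 mm above the shelf. Bowl outer radius 37.5 mm, inner radius 34.5 mm, inner floor 47 mm below this point; a small hub with a blade stands 10 mm up from the floor
- switch_ring (a joint): Orange sprung ring in the grinder's groove: 0 when up, grows in m as it is pressed straight down. 4 N starts it moving and each further mm takes 1 N, so about 10 N holds it at 6 mm, where the lid's flange meets the housing rim and stops
- lid: Round smoked-plastic grinder lid, about 90 g, upright on the shelf. Origin on its axis at its underside, z up; yaw does not matter. Hollow, open below: skirt 45.5 mm outer, 40.5 mm inner radius; black flange of radius 51.5 mm from 18 to 22 mm up; dome narrowing to radius 34 mm at 62 mm up. Fitted, the skirt goes round the bowl (3 mm play) and stands on the ring, underside 108 mm above the shelf; fully down 102 mm
- lid_grip (a point): Centre of the top of the lid's black round grip boss, 90 mm above the lid's underside; the boss is 40 mm in diameter and 28 mm high, standing on the flat top of the dome
- tray: Aqua plastic tray, 165 x 165 x 24 mm, fixed, floor 3 mm and walls 3 mm thick, a cross of dividers as high as its walls makes four compartments of 78 x 78 mm, centred 40.5 mm from its middle along its x and y. Origin under its middle
- rusk: The rusk finger: pale golden rectangular biscuit with a browner top, 46 x 16 x 16 mm, about 15 g, lying on the floor of one of the compartments. Origin at the centre of its underside as it lies; x along its length, z up
- rusk_mid (a point): The middle of the rusk finger
- walnut: Walnut in its shell, 34 mm across, 36 mm tall, in a compartment; leave alone
- cinnamon: Two dark brown cinnamon sticks tied together, 50 x 18 x 10 mm, in a compartment; leave alone
- nutmeg: Nutmeg, dark brown, 22 mm across, 25 mm tall, in a compartment; leave alone
- egg_cup: White ceramic egg cup, 50 mm across, 64 mm tall, origin under its foot; leave alone
- teething_ring: Coral silicone teething ring, 72 mm across, 13 mm thick, lying flat; leave alone
- scoop: Aluminium scoop lying on the shelf, about 185 mm long, 60 mm wide, 31 mm high, its handle towards its -x; leave alone
- jar: Closed glass baby jar with an orange lid, 60 mm across, 70 mm tall; leave alone
There are look-alikes about, which are no part of the job. What is shaped like the lid but purple is not meant.

How it is judged:
On the way, in this order (a step that is already met when the one before it is completed fails the run):
1. the rusk finger lies in the grinder's bowl, let go (z of rusk_mid in the frame of grinder between 0.08 and 0.128 m and horizontal distance between rusk_mid and grinder below 0.034 m and contact force between the fingers and rusk below 0.1 N), for 0.2 s.
2. the lid is fitted over the bowl with the rusk in it and held fully down, without a break, for three seconds (2.8 s counts) (z of rusk_mid in the frame of grinder between 0.08 and 0.128 m and horizontal distance between rusk_mid and grinder below 0.034 m and horizontal distance between lid and grinder below 0.006 m and angle between lid's own z axis and vertical below 0.1 rad and z of lid in the frame of grinder between 0.095 and 0.105 m and value of joint switch_ring above 0.004 m and contact force between the fingers and lid above 3 N), for 2.8 s.
At the end, for the whole second after the job is handed in: Robot still pressing the lid (over 3 N): switch ring down more than 4 mm, lid underside under 105 mm above the grinder's foot, within 6 mm of its axis and 0.10 rad of level, rusk in the bowl; nothing else shifted over 30 mm or knocked over (all of step 2); the arm keeps its last pose, push and grip.
It fails at once if something else in the tray (walnut, cinnamon, nutmeg) is shifted by more than 30 mm (distance of any of walnut, cinnamon, nutmeg from where it was at the start of the episode above 0.03 m).
It fails at once if the egg cup, jar, teething ring or scoop is shifted by more than 30 mm (distance of any of egg_cup, teething_ring, scoop, jar from where it was at the start of the episode above 0.03 m).
It fails at once if the egg cup or the jar is knocked over (angle between any of egg_cup, jar's own z axis and vertical above 0.6 rad).
It also fails if it takes over 64 s, if anything falls off the work surface, if the arm or the gripper's body presses on something with over 40 N, if the wrist force passes 120 N, or if a joint passes its speed limit or range.

## Robot

A 6-joint arm with a two-finger parallel gripper is mounted at the origin on the work surface. World frame = base frame: x ahead of the robot, y to its left, z up, the work surface at z = 0. Lengths are in m, angles in rad, forces in N, time in s.
With the tool pointing down it reaches from about 0.375 to 0.9 m from the base axis. Payload 3.1 kg.
Tool frame: the origin (TCP) lies midway between the tips of the shut fingers; the grasp point (between the pads) lies 19 mm behind it; z points along the fingers, y is the line along which they close (so a half turn about z gives the same grasp; the last joint's range is limited). The gripper opens to 85 mm and grips with 20 to 120 N. Pads are 22 mm wide; open, the fingers measure 114 mm over their backs; the gripper's body (76 mm by 85 mm) begins 54 mm behind the grasp point. The pads swing forward as they close: fully open they stand 13 mm farther back than shut.
Start: joints at [0.992, 0.527, 1.433, -0, 1.181, -0.178], TCP at [0.244, 0.575, 0.193] pointing down, gripper open.
Joint ranges: [-3.08, 3.08], [-0.75, 2.2], [0.22, 2.44], [-1.43, 4.57], [0, 2.65], [-2.85, 2.85]. Speed limits (rad/s): [2.79, 2.79, 3.14, 3.14, 3.14, 3.14].

## Interface

Orientations are given as a unit quaternion [x, y, z, w].
In Python, from station import manip gives the robot as it stands.
- The arm moves only by the tool move_arm, never from a script. Its argument "increments" is a list that holds one entry, the list of rows, each a list of 5 numbers: the gripper's target within -1 to 1 (shut at 1, half-way at 0, fully open at -1), then the shift along the world's x, y, z in m, then the turn about the world's z in degrees. In form: [[[fingers, dx, dy, dz, twist], ...]]. A call has 1 to 8 rows; each row shifts and turns the commanded pose from where the row before left it; what a row does not reach is not made up. A row lasts 1/10 s, in which the tool goes at most 50 mm and 8.59 degrees, less where a joint would pass 70% of its speed; a pose out of reach is approached as far as the arm can. A call with a gripper value outside its range is refused whole. The fingers move at their own pace and stop on an object; "newtons" is the grip in N (left out, the last holds). Time passes only in rows, so rows that do not move let the fingers close. It gives the time, the measured TCP pose, the force, the opening and the grip force at its end, in the units of the state.
- manip.sense(): the state, without advancing time (a new reading comes with each control period).
- manip.snapshot(name): name is "side" or "top" or "wrist"; returns a dict with "img" (400x640x3 uint8, red, green, blue), "fx", "fy", "cx", "cy" (pixels), "world_to_cam" (4x4, takes a point from world to camera coordinates); the wrist camera has in their place "tool_from_camera" (4x4, takes a point from camera to tool coordinates, whose origin is the TCP and whose axes are the flange's). Camera axes: x right, y down, z forward; pixel columns grow to the right and rows downward; lengths in m; the calibration is good to about 2 mm. A picture is of the moment at which its call begins: read the wrist's pose just before it. There is no depth.
- manip.sign_off(): hands the job in; it is judged then, once.
Trained networks look in the newest picture that a camera, given by its name, has taken for a name from the list of things; names that differ only in an ending like _2 or _b are one class to them, and where a whole thing is asked for, a point or a joint stands for the part that bears it (a point fixed in the world has none). Each returns a list of dicts, best first, with "confidence" (0 to 1); they miss things now and then, are a little off and sometimes report something else, mostly with a low value. They report only what shows in the picture. A call takes as long as a camera call. They do not tell look-alikes from the thing itself.
- manip.spot_in(label, camera): "xyz" ([x, y, z] in m, in world coordinates, good to about 4 mm: the middle of the surface that is visible of it).
- manip.mark_of(label, camera): "xyz" ([x, y, z] in m, in world coordinates, good to about 4 mm: a listed point, or the origin of a listed thing).
The state is a dict: "t": time; "q": joint angles; "qd": joint speeds; "tau": joint torques, N m; "tcp_pos": TCP position; "tool_rot": TCP orientation; "force": force on the tool from outside, world axes, zero at the start; "ft_torque": the same for the moment, N m; "finger_gap": opening from 0.0 (shut) to 1.0 (fully open); "gripper_force": force on a finger pad.
Only numpy, scipy, OpenCV 4.12 (cv2) and the standard library are available. Lean on these libraries where they do the work, as an engineer would, in place of code of your own. Each camera call takes 0.05 s, during which the arm holds its last target. There are 200 camera calls.

## Working session

There is one attempt and no reset: what is moved stays moved. The work goes in short steps, Python scripts to look and compute and a tool call to move; the robot and the scene stay as the last step left them, time stands still between calls to the robot, and variables do not carry over. Pictures are saved under pics/ and viewed, at most 11 in all, crops included, and the job is handed in when it is done.

Besides the shell and the picture viewer there is one more tool, called by a JSON object that holds its "method" and its "body". move_arm: Moves the arm, as the interface text tells. Its arguments: {"type":"object","properties":{"increments":{"type":"array","items":{"type":"array","items":{"type":"array","items":{"type":"number"}}}},"newtons":{"type":"number"}},"required":["increments"]}

```bash
mkdir -p pics; python3 - <<'E'
from station import manip
import cv2,numpy as np
s=manip.sense();print(s['t'],s['tcp_pos'],s['tool_rot'],s['finger_gap'],s['force'])
for c in ['top','side']:
    d=manip.snapshot(c);cv2.imwrite(f'pics/{c}0.png',d['img'][:,:,::-1])
    for l in ['grinder','bowl_rim','lid','lid_grip','tray','rusk','rusk_mid','egg_cup','jar','scoop','teething_ring','walnut']:
        print(c,l,[(np.round(r['xyz'],3).tolist(),round(r['confidence'],2)) for r in manip.mark_of(l,c)[:3]])
    W=np.array(d['world_to_cam']);print(np.round(W,4).tolist(),d['fx'],d['fy'],d['cx'],d['cy'])
print(manip.sense()['t'])
E
```

```text
0.0 [0.24337574 0.57481094 0.19214009] [ 1.99053704e-01  9.79987993e-01 -1.00005432e-03 -3.94578093e-04] 0.9995299443514618 [-0.002068    0.63177804 -0.77405299]
top grinder [([0.571, 0.041, -0.002], 0.82), ([0.516, 0.288, -0.0], 0.56), ([0.383, 0.208, -0.002], 0.18)]
top bowl_rim [([0.572, 0.044, 0.133], 0.56)]
top lid [([0.514, 0.288, -0.0], 0.84), ([0.356, 0.371, 0.002], 0.8), ([0.452, -0.294, 0.002], 0.39)]
top lid_grip [([0.514, 0.291, 0.088], 0.78), ([0.516, 0.288, -0.0], 0.59), ([0.356, 0.371, 0.089], 0.57)]
top tray [([0.493, -0.327, -0.002], 0.81)]
top rusk [([0.456, -0.368, 0.001], 0.4)]
top rusk_mid [([0.385, 0.209, 0.0], 0.65), ([0.451, -0.369, 0.012], 0.43)]
top egg_cup [([0.453, -0.29, 0.001], 0.69), ([0.737, -0.034, -0.004], 0.47)]
top jar [([0.724, 0.232, 0.004], 0.63), ([0.535, -0.363, 0.003], 0.35)]
top scoop [([0.382, 0.209, 0.001], 0.87)]
top teething_ring [([0.74, -0.038, -0.001], 0.17)]
top walnut [([0.535, -0.362, 0.002], 0.5)]
[[-0.0427, -0.9991, -0.0059, 0.0022], [-0.9786, 0.043, -0.2011, 0.5621], [0.2012, -0.0028, -0.9795, 1.5886], [0.0, 0.0, 0.0, 1.0]] 518.
[... 300 characters left out ...]
0.56), ([0.724, 0.238, 0.001], 0.29)]
side tray [([0.531, -0.288, 0.005], 0.33)]
side rusk [([0.454, -0.371, 0.002], 0.67)]
side rusk_mid [([0.45, -0.366, 0.015], 0.7), ([0.537, -0.367, 0.006], 0.21)]
side egg_cup [([0.739, -0.036, -0.003], 0.9), ([0.489, -0.326, 0.001], 0.31)]
side jar [([0.725, 0.234, -0.001], 0.67), ([0.406, -0.071, -0.0], 0.48)]
side scoop [([0.516, 0.288, 0.086], 0.19)]
side teething_ring [([0.409, -0.072, -0.002], 0.64)]
side walnut [([0.538, -0.369, 0.001], 0.78)]
[[0.914, -0.4052, 0.0177, -0.5193], [-0.1875, -0.4609, -0.8674, 0.1954], [0.3597, 0.7895, -0.4973, 1.0621], [0.0, 0.0, 0.0, 1.0]] 482.5380567761371 482.5380567761371 314.14941700657243 202.94744964628686
1.3
```

View pics/top0.png

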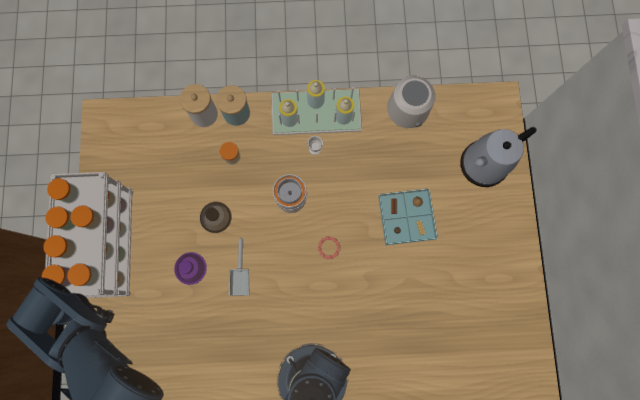

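```bash
python3 - <<'E'
import cv2,numpy as np
im=cv2.imread('pics/top0.png')
a=cv2.resize(im[90:250,90:290],(800,640)[:2] if 0 else (700,560),interpolation=cv2.INTER_CUBIC)
cv2.imwrite('pics/lids.png',a)
a=cv2.resize(im[270-20:400,430:580] if 0 else im[200:340,420:580],(640,560),interpolation=cv2.INTER_CUBIC)
cv2.imwrite('pics/tray.png',a)
E
```

```text
(no output)
```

The top view shows two lid-shaped things: one smoked at px (215,217) and one purple at px (190,268). The smoked one fits, because purple is ruled out. In the tray are the rusk (421,228), cinnamon (394,206), walnut (418,202) and nutmeg (397,230). The grinder is at (290,193). Next is one enlarged crop of both areas to confirm.

```bash
python3 - <<'E'
import cv2,numpy as np
from station import manip
im=cv2.imread('pics/top0.png')
f=lambda a:cv2.resize(a,(400,400),interpolation=cv2.INTER_CUBIC)
cv2.imwrite('pics/crop1.png',np.hstack([f(im[195:290,160:255]),f(im[185:250,375:440])]))
# rusk long axis: colour segmentation in the top picture, projected to z=19 mm
d=manip.snapshot('top');I=d['img'].astype(int);W=np.array(d['world_to_cam'])
m=np.zeros(I.shape[:2],np.uint8);sub=I[213:243,408:434]
m[213:243,408:434]=((sub[...,0]-sub[...,2])>40)
v,u=np.nonzero(m);print(len(u),u.mean(),v.mean())
R,t=W[:3,:3],W[:3,3];o=-R.T@t
r=(R.T@np.c_[(u-d['cx'])/d['fx'],(v-d['cy'])/d['fy'],np.ones(len(u))].T).T
P=o+r*((0.017-o[2])/r[:,2])[:,None];P=P[:,:2].astype(np.float32)
print(cv2.minAreaRect(P*1000),P.mean(0))
E
```

```text
111 421.9549549549549 232.2072072072072
((440.7524719238281, -372.4177551269531), (67.287109375, 67.82296752929688), 87.51480102539062) [ 0.43842632 -0.3717439 ]
```

View pics/crop1.png

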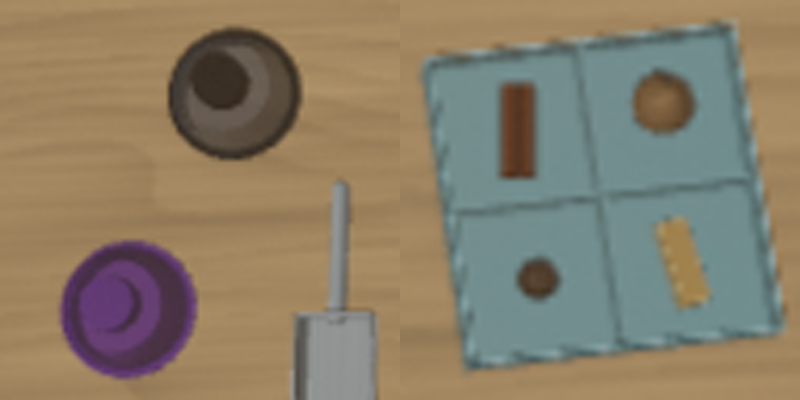

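The crop confirms it: the smoked lid is at top px (215,217), with the purple look-alike left alone, and the rusk lies near the middle of its compartment with its long axis about 12° from world x. I'll move over the tray.

{"method": "move_arm", "body": {"increments": [[[0.3, 0.03, -0.04, 0, 8.5], [0.3, 0.03, -0.04, 0, 8.5], [0.3, 0.03, -0.04, 0, 8.5], [0.3, 0.03, -0.04, 0, 8.5], [0.3, 0.03, -0.04, 0, 1], [0.3, 0.03, -0.04, 0, 0], [0.3, 0.03, -0.04, 0, 0], [0.3, 0.0, -0.045, 0, 0]]]}}

```text
t: 2.15
tcp_pos: [0.4525, 0.2587, 0.1938]
tool_rot: [-0.087, 0.996, 0.0, 0.003]
force: [0.2, -0.3, -0.7]
finger_gap: 0.351
gripper_force: 0.0
```

{"method": "move_arm", "body": {"increments": [[[0.3, 0, -0.045, 0, 0], [0.3, 0, -0.045, 0, 0], [0.3, 0, -0.045, 0, 0], [0.3, 0, -0.045, 0, 0], [0.3, 0, -0.045, 0, 0], [0.3, 0, -0.045, 0, 0], [0.3, 0, -0.045, 0, 0], [0.3, 0, -0.045, 0, 0]]]}}

```text
t: 2.95
tcp_pos: [0.4472, -0.1019, 0.1935]
tool_rot: [-0.087, 0.996, -0.0, 0.0]
force: [0.3, 0.5, -1.4]
finger_gap: 0.35
gripper_force: 0.0
```

{"method": "move_arm", "body": {"increments": [[[0.3, 0, -0.045, 0, 0], [0.3, 0, -0.045, 0, 0], [0.3, 0, -0.045, 0, 0], [0.3, 0, -0.045, 0, 0], [0.3, 0, -0.045, 0, 0], [0.3, 0, -0.03, 0, 0], [0.3, 0, 0, 0, 0], [0.3, 0, 0, 0, 0]]]}}

```text
t: 3.75
tcp_pos: [0.4469, -0.3552, 0.1928]
tool_rot: [-0.087, 0.996, 0.001, -0.0]
force: [0.3, 0.7, 0.3]
finger_gap: 0.35
gripper_force: 0.0
```

```bash
cat > h.py <<'E'
import numpy as np,cv2
from station import manip
from scipy.spatial.transform import Rotation as Ro
def wrist(name):
    s=manip.sense();d=manip.snapshot('wrist');cv2.imwrite(f'pics/{name}.png',d['img'][:,:,::-1])
    T=np.eye(4);T[:3,:3]=Ro.from_quat(s['tool_rot']).as_matrix();T[:3,3]=s['tcp_pos']
    return s,d,T@np.array(d['tool_from_camera'])
def px(d,C,uv,z):
    uv=np.atleast_2d(uv).astype(float)
    r=np.c_[(uv[:,0]-d['cx'])/d['fx'],(uv[:,1]-d['cy'])/d['fy'],np.ones(len(uv))]@C[:3,:3].T
    o=C[:3,3];return o+r*((z-o[2])/r[:,2])[:,None]
def yang(s):
    v=Ro.from_quat(s['tool_rot']).as_matrix()[:,1];return np.degrees(np.arctan2(v[1],v[0]))
def show(l,c):print(c,l,[(np.round(r['xyz'],3).tolist(),round(r['confidence'],2)) for r in manip.mark_of(l,c)[:3]])
E
python3 - <<'E'
from h import *
s,d,C=wrist('w1');print(s['t'],s['tcp_pos'],yang(s),s['q'],s['finger_gap'],s['force'])
show('rusk','wrist');show('rusk_mid','wrist')
hsv=cv2.cvtColor(d['img'],cv2.COLOR_RGB2HSV);print(C.round(3).tolist())
m=cv2.inRange(hsv,(8,60,90),(28,255,255))
n,lab,st,ce=cv2.connectedComponentsWithStats(m)
for i in np.argsort(-st[1:,4])[:5]+1:
    v,u=np.nonzero(lab==i);P=px(d,C,np.c_[u,v],0.019)[:,:2]
    print(st[i],ce[i].round(),cv2.minAreaRect((P*1000).astype(np.float32)),P.mean(0))
E
```

```text
3.75 [ 0.44686639 -0.35522161  0.19280865] 99.95461073822568 [-8.67528496e-01  4.55270646e-01  1.57042661e+00  3.75601943e-04
  1.11692974e+00 -2.61223053e+00] 0.35031095834462334 [0.31561122 0.6704982  0.29053351]
wrist rusk [([0.458, -0.369, 0.001], 0.8), ([0.526, -0.287, 0.003], 0.28)]
wrist rusk_mid [([0.457, -0.373, 0.013], 0.83)]
[[-0.172, 0.943, 0.285, 0.374], [0.985, 0.164, 0.052, -0.369], [0.002, 0.29, -0.957, 0.374], [0.0, 0.0, 0.0, 1.0]]
[     0      0    640    400 160213] [329. 136.] ((451.91656494140625, -271.74261474609375), (901.4662475585938, 485.8802795410156), 87.16705322265625) [ 0.41287098 -0.34649366]
[ 275  270   89   82 5584] [319. 313.] ((640.2762451171875, -317.2294006347656), (126.34011840820312, 124.15709686279297), 4.005161762237549) [ 0.64128445 -0.32177486]
[ 535  153   44   42 1294] [555. 174.] ((402.89691162109375, -80.68830871582031), (46.463401794433594, 50.25993728637695), 87.6874771118164) [ 0.40258772 -0.0812635 ]
[180 348  46  52 707] [206. 379.] ((777.8095092773438, -460.9409484863281), (24.347421646118164, 120.0088882446289), 61.36265182495117) [ 0.77982538 -0.46400704]
[412 349  47  51 693] [431. 379.] ((723.722900390625, -142.9757080078125), (120.15967559814453, 24.71463394165039), 48.98704528808594) [ 0.72447555 -0.13940091]
```

View pics/w1.png

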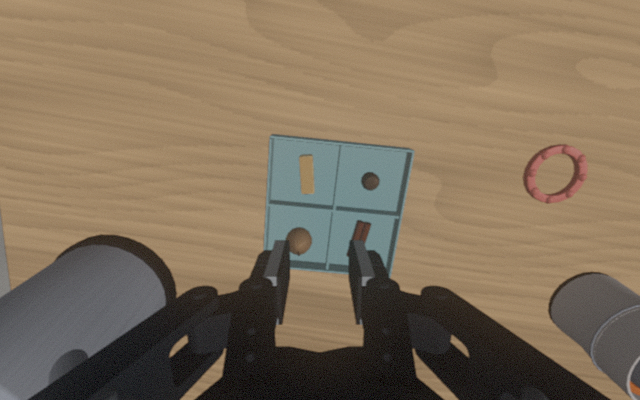

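The wrist view shows the rusk at (307,174) in its compartment, nutmeg at (370,181), walnut (298,241) and cinnamon (361,235). I'll segment it locally.

```bash
python3 - <<'E'
from h import *
s,d,C=wrist('w2')
I=d['img'].astype(int);m=np.zeros(I.shape[:2],np.uint8)
m[146:202,278:332]=(I[146:202,278:332,0]-I[146:202,278:332,2])>25
n,lab,st,ce=cv2.connectedComponentsWithStats(m)
i=1+np.argmax(st[1:,4]);v,u=np.nonzero(lab==i)
P=px(d,C,np.c_[u,v],0.017)[:,:2]
print(st[i],ce[i],P.mean(0),s['tcp_pos'],yang(s))
q=P-P.mean(0);w,V=np.linalg.eigh(q.T@q);print(np.degrees(np.arctan2(V[1,1],V[0,1]))%180,cv2.minAreaRect((P*1000).astype(np.float32)))
# compartment corners (inner, at wall top) by eye
print(px(d,C,[[272,137],[339,145],[334,206],[269,203]],0.024).round(3).tolist())
E
```

```text
[298 155  15  39 499] [304.96192385 173.41883768] [ 0.45375015 -0.36909335] [ 0.44713913 -0.35339213  0.19306112] 100.11104510432443
12.571217212378315 ((454.5401611328125, -368.93218994140625), (45.90980911254883, 15.627189636230469), 11.940731048583984)
[[0.417, -0.412, 0.024], [0.413, -0.337, 0.024], [0.485, -0.328, 0.024], [0.495, -0.405, 0.024]]
```

{"method": "move_arm", "body": {"increments": [[[0.3, 0.007, -0.0155, 0, 2], [0.3, 0, 0, -0.04, 0], [0.3, 0, 0, -0.04, 0], [0.3, 0, 0, -0.04, 0], [0.3, 0, 0, -0.02, 0], [0.3, 0, 0, 0, 0], [0.3, 0, 0, 0, 0]]]}}

```text
t: 4.65
tcp_pos: [0.4548, -0.37, 0.0536]
tool_rot: [-0.105, 0.994, -0.0, 0.0]
force: [0.5, -0.4, 0.2]
finger_gap: 0.349
gripper_force: 0.0
```

{"method": "move_arm", "body": {"increments": [[[0.3, -0.001, 0.001, -0.02, 0], [0.3, 0, 0, -0.015, 0], [0.3, 0, 0, -0.01, 0], [0.3, 0, 0, 0, 0], [0.3, 0, 0, 0, 0], [1, 0, 0, 0, 0], [1, 0, 0, 0, 0], [1, 0, 0, 0, 0]]], "newtons": 25}}

```text
t: 5.45
tcp_pos: [0.4535, -0.3697, 0.0086]
tool_rot: [-0.105, 0.994, -0.0, 0.0]
force: [0.6, -0.5, 0.4]
finger_gap: -0.001
gripper_force: 0.0
```

{"method": "move_arm", "body": {"increments": [[[1, 0, 0, 0, 0], [1, 0, 0, 0, 0], [1, 0, 0, 0.04, 0], [1, 0, 0, 0.04, 0], [1, 0, 0, 0.04, 0], [1, 0, 0, 0.05, 0], [1, 0, 0, 0.02, 0], [1, 0, 0, 0, 0]]]}}

```text
t: 6.25
tcp_pos: [0.4551, -0.3715, 0.2024]
tool_rot: [-0.105, 0.994, -0.004, 0.003]
force: [0.2, -0.4, 0.7]
finger_gap: -0.001
gripper_force: 0.0
```

```bash
python3 - <<'E'
from h import *
s,d,C=wrist('w3');print(s['tcp_pos'],s['q'],s['finger_gap'],s['gripper_force'])
d=manip.snapshot('side');show('grinder','side');show('bowl_rim','side');show('rusk_mid','side')
d=manip.snapshot('top');show('grinder','top');show('bowl_rim','top')
E
```

```text
[ 0.45513424 -0.37148259  0.20235027] [-8.74658398e-01  4.62217322e-01  1.52652034e+00  6.26146237e-05
  1.14382704e+00 -2.65580458e+00] -0.0012226485452304873 0.0
side grinder [([0.572, 0.05, 0.001], 0.78), ([0.53, -0.288, 0.004], 0.55), ([0.517, 0.287, 0.002], 0.2)]
side bowl_rim [([0.567, 0.044, 0.13], 0.94)]
side rusk_mid [([0.454, -0.369, 0.01], 0.71)]
top grinder [([0.573, 0.046, -0.003], 0.76)]
top bowl_rim [([0.57, 0.044, 0.134], 0.83)]
```

View pics/w3.png

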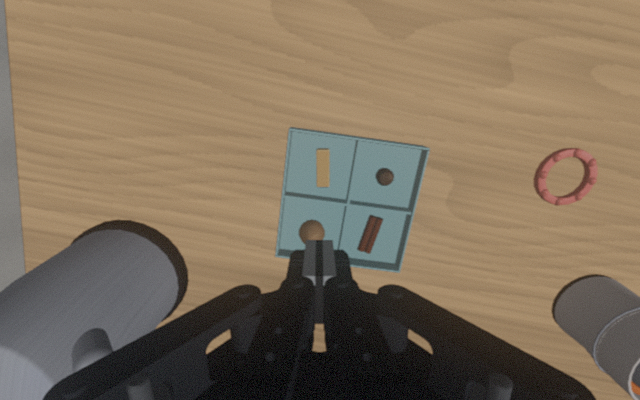

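The fingers are shut and empty, and the rusk is still in its compartment at (322,168). I'll check the TCP projection and whether the rusk moved.

```bash
python3 - <<'E'
from h import *
s,d,C=wrist('w4')
print(s['tcp_pos'],np.array(s['tool_rot']).round(4))
I=d['img'].astype(int);m=np.zeros(I.shape[:2],np.uint8)
m[140:195,300:340]=(I[140:195,300:340,0]-I[140:195,300:340,2])>25
n,lab,st,ce=cv2.connectedComponentsWithStats(m)
i=1+np.argmax(st[1:,4]);v,u=np.nonzero(lab==i)
P=px(d,C,np.c_[u,v],0.017)[:,:2]
print(st[i],ce[i],P.mean(0),cv2.minAreaRect((P*1000).astype(np.float32)))
def pr(p):
    c=np.linalg.inv(C)@np.r_[p,1];return (c[0]/c[2]*d['fx']+d['cx'],c[1]/c[2]*d['fy']+d['cy'])
t=s['tcp_pos'];print('tcp',pr(t),'grasp',pr(t+[0,0,.019]),'below',pr([t[0],t[1],.019]))
print(np.array(d['tool_from_camera']).round(3).tolist())
E
```

```text
[ 0.45273377 -0.3688796   0.19656944] [-1.049e-01  9.945e-01  1.300e-03 -8.000e-04]
[312 152  14  38 480] [318.22916667 170.3375    ] [ 0.45345076 -0.36941569] ((453.8263854980469, -368.9962463378906), (44.77345657348633, 15.651440620422363), 11.950730323791504)
tcp (np.float64(319.90765087811985), np.float64(227.04318543843908)) grasp (np.float64(320.1515601802507), np.float64(239.5804348658101)) below (np.float64(318.8037386854193), np.float64(170.3006898267907))
[[-0.0, -0.957, -0.29, 0.074], [1.0, -0.001, 0.001, -0.001], [-0.001, -0.29, 0.957, -0.181], [0.0, 0.0, 0.0, 1.0]]
```

The rusk hasn't moved at all. The visible tips sit at about row 240, while the TCP projects to row 227, so the real tips end roughly 15–20 mm behind the reported TCP and closed above the rusk. I'll go lower, watching the force.

{"method": "move_arm", "body": {"increments": [[[0.3, 0.001, 0, 0, 0], [0.3, 0, 0, -0.05, 0], [0.3, 0, 0, -0.05, 0], [0.3, 0, 0, -0.05, 0], [0.3, 0, 0, -0.035, 0], [0.3, 0, 0, -0.005, 0], [0.3, 0, 0, 0, 0], [0.3, 0, 0, 0, 0]]]}}

```text
t: 7.5
tcp_pos: [0.4555, -0.3709, 0.0099]
tool_rot: [-0.105, 0.994, -0.002, 0.001]
force: [-0.6, 0.7, 1.0]
finger_gap: 0.348
gripper_force: 0.0
```

{"method": "move_arm", "body": {"increments": [[[0.3, 0, 0, -0.003, 0], [0.3, 0, 0, -0.003, 0], [0.3, 0, 0, 0, 0]]]}}

```text
t: 7.8
tcp_pos: [0.4546, -0.3698, 0.0029]
tool_rot: [-0.105, 0.994, -0.001, 0.0]
force: [0.9, 1.0, 0.2]
finger_gap: 0.348
gripper_force: 0.0
```

```bash
python3 - <<'E'
from h import *
s,d,C=wrist('w5');print(s['tcp_pos'],s['force'],s['finger_gap'])
cv2.imwrite('pics/w5.png',d['img'][100:400,120:520,::-1].repeat(2,0).repeat(2,1))
E
```

```text
[ 0.45459191 -0.36979826  0.00294806] [0.89696906 0.95490718 0.160073  ] 0.34841806320619106
```

View pics/w5.png

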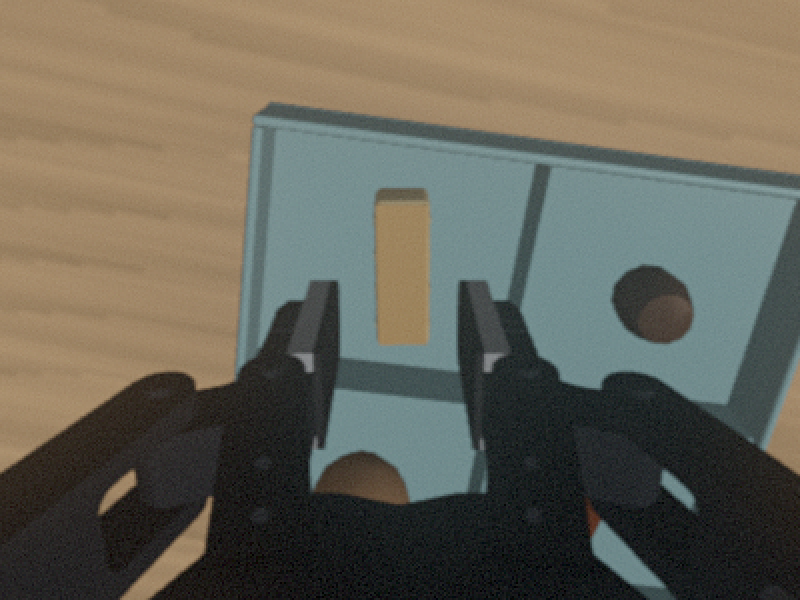

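The pads still look well above the rusk, which is at crop px (402,270) with the tips near row 285. I'll check with the side camera how high they really are.

```bash
python3 - <<'E'
from h import *
s,w,C=wrist('w6');print(w['fx'],w['cx'],w['cy'])
d=manip.snapshot('side');W=np.array(d['world_to_cam'])
def pr(p):
    c=W@np.r_[p,1];return np.array([c[0]/c[2]*d['fx']+d['cx'],c[1]/c[2]*d['fy']+d['cy']])
t=np.array(s['tcp_pos']);I=d['img'].copy()
a=pr(t);print(a)
u,v=a.astype(int)
u0,v0=max(u-60,0),max(v-70,0)
J=cv2.resize(I[v0:v0+90,u0:u0+120,::-1],None,fx=6,fy=6,interpolation=cv2.INTER_CUBIC)
for k in [0,.02,.04,.06]:
    q=(pr(t+[0,0,k])-[u0,v0]+.5)*6;cv2.drawMarker(J,tuple(q.astype(int).tolist()),(0,0,255),0,10)
cv2.imwrite('pics/s6.png',J)
E
```

```text
308.4925842017984 318.82928282184275 198.36837048637526
[337.96646109 346.8859544 ]
```

View pics/s6.png

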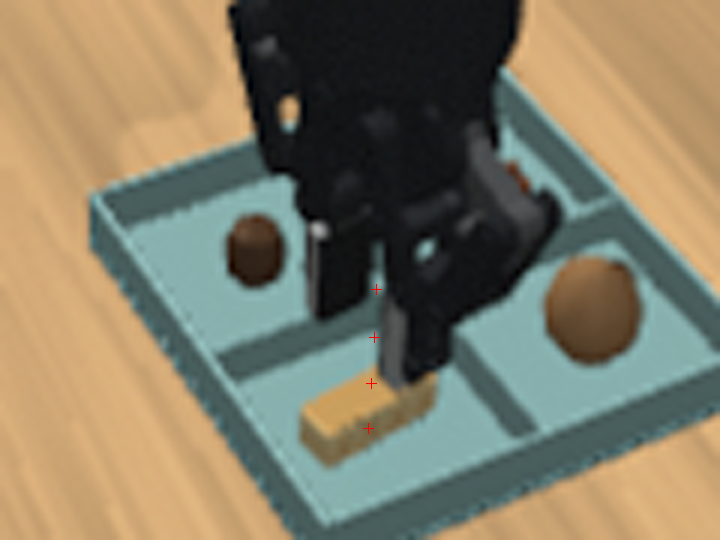

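The side view shows the open finger tips at about crop (370,350), which is roughly 35 mm above the reported TCP. I'll descend about 28 mm further, watching the force.

{"method": "move_arm", "body": {"increments": [[[0.3, -0.001, 0.001, -0.01, 0], [0.3, 0, 0, -0.01, 0], [0.3, 0, 0, -0.008, 0], [0.3, 0, 0, 0, 0], [0.3, 0, 0, 0, 0]]]}}

```text
t: 8.45
tcp_pos: [0.453, -0.3682, -0.0266]
tool_rot: [-0.105, 0.994, 0.001, -0.0]
force: [1.2, 0.7, 0.2]
finger_gap: 0.348
gripper_force: 0.0
```

{"method": "move_arm", "body": {"increments": [[[1, 0, 0, 0, 0], [1, 0, 0, 0, 0], [1, 0, 0, 0, 0], [1, 0, 0, 0, 0]]], "newtons": 25}}

```text
t: 8.85
tcp_pos: [0.4534, -0.3686, -0.0256]
tool_rot: [-0.105, 0.994, -0.0, 0.0]
force: [0.2, -0.3, -1.2]
finger_gap: 0.178
gripper_force: 27.5
```

The rusk is gripped (gap about 15 mm, 27 N). I'll lift it and carry it over the grinder.

{"method": "move_arm", "body": {"increments": [[[1, 0, 0, 0.02, 0], [1, 0, 0, 0.04, 0], [1, 0, 0, 0.05, 0], [1, 0, 0, 0.05, 0], [1, 0, 0, 0.05, 0], [1, 0, 0, 0, 0], [1, 0.01, 0.04, 0, 0], [1, 0.012, 0.04, 0, 0]]]}}

```text
t: 9.65
tcp_pos: [0.4749, -0.2883, 0.1842]
tool_rot: [-0.103, 0.995, -0.0, 0.0]
force: [0.3, 1.1, -0.1]
finger_gap: 0.175
gripper_force: 27.5
```

{"method": "move_arm", "body": {"increments": [[[1, 0.012, 0.042, 0, 0], [1, 0.012, 0.042, 0, 0], [1, 0.012, 0.042, 0, 0], [1, 0.012, 0.042, 0, 0], [1, 0.012, 0.042, 0, 0], [1, 0.012, 0.042, 0, 0], [1, 0.012, 0.042, 0, 0], [1, 0.011, 0.04, 0, 0]]]}}

```text
t: 10.45
tcp_pos: [0.57, 0.0475, 0.1834]
tool_rot: [-0.105, 0.994, 0.0, -0.0]
force: [0.2, -0.5, 0.3]
finger_gap: 0.172
gripper_force: 27.5
```

{"method": "move_arm", "body": {"increments": [[[1, 0, 0, 0, 0], [1, 0, 0, 0, 0], [1, 0, 0, 0, 0]]]}}

```text
t: 10.75
tcp_pos: [0.5697, 0.0447, 0.1836]
tool_rot: [-0.105, 0.995, -0.0, -0.001]
force: [0.4, -0.5, -0.5]
finger_gap: 0.18
gripper_force: 27.5
```

```bash
python3 - <<'E'
from h import *
s,d,C=wrist('w7');print(s['t'],s['tcp_pos'],s['finger_gap'],s['gripper_force'],d['fx'])
show('bowl_rim','wrist');show('grinder','wrist');show('rusk_mid','wrist')
d=manip.snapshot('side');show('bowl_rim','side');show('rusk_mid','side')
d=manip.snapshot('top');show('rusk_mid','top')
E
```

```text
10.75 [0.56965466 0.04467865 0.1836257 ] 0.17989078347743892 27.53470480442047 308.4925842017984
wrist bowl_rim [([0.572, 0.045, 0.13], 0.72)]
wrist grinder [([0.57, 0.045, 0.0], 0.64)]
wrist rusk_mid [([0.57, 0.042, 0.222], 0.58)]
side bowl_rim [([0.57, 0.045, 0.13], 0.57), ([0.573, 0.047, 0.0], 0.2)]
side rusk_mid [([0.735, -0.038, -0.001], 0.71), ([0.567, 0.044, 0.219], 0.58)]
top rusk_mid []
```

View pics/w7.png

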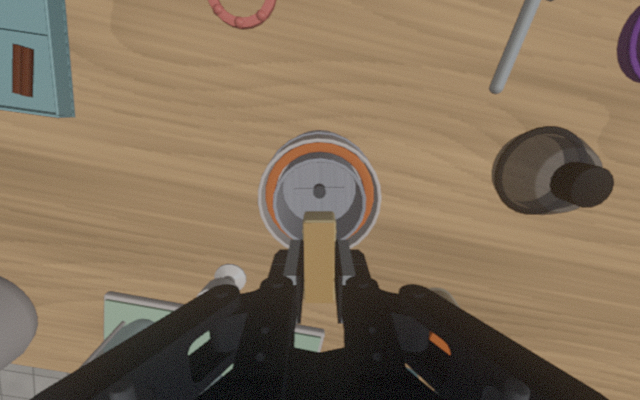

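The rusk is held and the bowl is centred below at px (319,190). I'll lower it into the bowl and release gently.

{"method": "move_arm", "body": {"increments": [[[1, 0.001, 0.001, -0.03, 0], [1, 0, 0, -0.03, 0], [1, 0, 0, -0.02, 0], [1, 0, 0, -0.015, 0], [1, 0, 0, -0.005, 0], [1, 0, 0, 0, 0], [1, 0, 0, 0, 0]]]}}

```text
t: 11.9
tcp_pos: [0.572, 0.0464, 0.0848]
tool_rot: [-0.105, 0.994, -0.0, 0.001]
force: [0.1, 0.7, -0.3]
finger_gap: 0.175
gripper_force: 27.5
```

{"method": "move_arm", "body": {"increments": [[[0.45, 0, 0, 0, 0], [0.45, 0, 0, 0, 0], [0.45, 0, 0, 0, 0], [0.45, 0, 0, 0, 0]]]}}

```text
t: 12.3
tcp_pos: [0.5715, 0.0465, 0.0845]
tool_rot: [-0.105, 0.994, -0.0, 0.0]
force: [0.6, -0.4, -1.1]
finger_gap: 0.271
gripper_force: 0.0
```

{"method": "move_arm", "body": {"increments": [[[0.45, 0, 0, 0.02, 0], [0.45, 0, 0, 0.04, 0], [0.45, 0, 0, 0.05, 0], [0.45, 0, 0, 0, 0]]]}}

```text
t: 12.7
tcp_pos: [0.5766, 0.0461, 0.2012]
tool_rot: [-0.105, 0.994, -0.002, 0.007]
force: [0.8, 0.3, -0.2]
finger_gap: 0.276
gripper_force: 0.0
```

```bash
python3 - <<'E'
from h import *
s,d,C=wrist('w8');print(s['t'],s['tcp_pos'],s['finger_gap'],s['gripper_force'],s['force'])
show('bowl_rim','wrist');show('rusk_mid','wrist');show('lid','wrist');show('lid_grip','wrist')
cv2.imwrite('pics/w8.png',d['img'][100:280,220:420,::-1].repeat(3,0).repeat(3,1))
E
```

```text
12.7 [0.57655916 0.04610394 0.20120937] 0.2760701628804104 0.0 [ 0.82732261  0.30008937 -0.15273957]
wrist bowl_rim [([0.572, 0.046, 0.132], 0.83), ([0.575, 0.046, 0.092], 0.29)]
wrist rusk_mid [([0.574, 0.04, 0.104], 0.74)]
wrist lid [([0.513, 0.288, -0.0], 0.65)]
wrist lid_grip [([0.514, 0.288, 0.094], 0.81)]
```

View pics/w8.png

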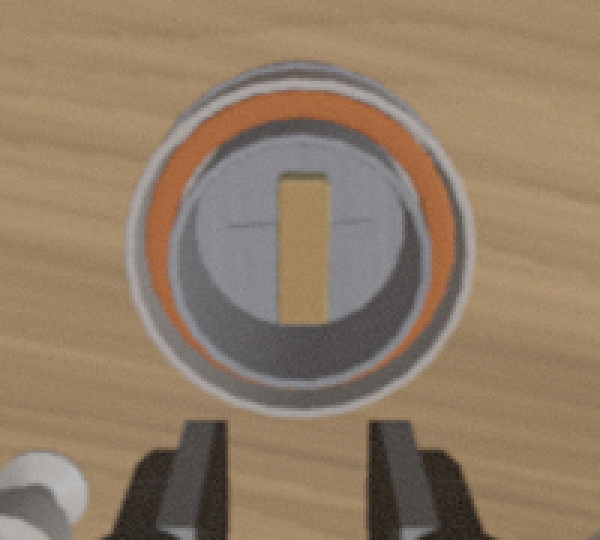

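The rusk lies flat across the bowl at crop (303,250). Next is the lid, with the fingers opening on the way.

{"method": "move_arm", "body": {"increments": [[[-0.8, -0.01, 0.04, 0, 0], [-0.8, -0.01, 0.04, 0, 0], [-0.8, -0.01, 0.04, 0, 0], [-0.8, -0.01, 0.04, 0, 0], [-0.8, -0.009, 0.04, 0, 0], [-0.8, -0.009, 0.042, 0, 0], [-0.8, 0, 0, -0.04, 0], [-0.8, 0, 0, 0, 0]]]}}

```text
t: 13.75
tcp_pos: [0.5078, 0.2881, 0.1483]
tool_rot: [-0.106, 0.994, -0.002, -0.007]
force: [-0.0, -0.2, -0.5]
finger_gap: 0.901
gripper_force: 0.0
```

```bash
python3 - <<'E'
from h import *
s,d,C=wrist('w9');print(s['t'],s['tcp_pos'],s['finger_gap'],s['q'][5])
show('lid','wrist');show('lid_grip','wrist')
d=manip.snapshot('side');show('lid','side');show('lid_grip','side')
d=manip.snapshot('top');show('lid_grip','top')
E
```

```text
13.75 [0.50779393 0.28811064 0.14831982] 0.9006244630523265 -1.4586397333940693
wrist lid [([0.513, 0.29, 0.001], 0.81), ([0.357, 0.371, 0.002], 0.67)]
wrist lid_grip [([0.358, 0.369, 0.087], 0.93), ([0.518, 0.287, 0.094], 0.85)]
side lid [([0.517, 0.286, 0.0], 0.61), ([0.572, 0.047, 0.001], 0.61)]
side lid_grip [([0.512, 0.291, 0.085], 0.98), ([0.356, 0.374, 0.092], 0.96)]
top lid_grip [([0.518, 0.289, 0.085], 0.7), ([0.577, 0.046, 0.095], 0.47)]
```

{"method": "move_arm", "body": {"increments": [[[-0.8, 0, 0, 0, 0], [-0.8, 0, 0, -0.04, 0], [-0.8, 0, 0, -0.03, 0], [-0.8, 0, 0, 0, 0], [-0.8, 0, 0, 0, 0], [-0.8, 0, 0, 0, 0]]]}}

```text
t: 14.75
tcp_pos: [0.5148, 0.289, 0.0859]
tool_rot: [-0.105, 0.994, 0.0, 0.002]
force: [0.5, -0.2, 0.1]
finger_gap: 0.898
gripper_force: 0.0
```

```bash
python3 - <<'E'
from h import *
s,w,C=wrist('w10');print(s['t'],s['tcp_pos'],s['finger_gap'],s['force'])
show('lid_grip','wrist')
d=manip.snapshot('side');W=np.array(d['world_to_cam']);show('lid_grip','side')
def pr(p):
    c=W@np.r_[p,1];return np.array([c[0]/c[2]*d['fx']+d['cx'],c[1]/c[2]*d['fy']+d['cy']])
t=np.array(s['tcp_pos']);a=pr(t);u0,v0=(a-[60,60]).astype(int)
J=cv2.resize(d['img'][v0:v0+100,u0:u0+120,::-1],None,fx=5,fy=5,interpolation=cv2.INTER_CUBIC)
for k in [0,.02,.04,.06]:
    q=(pr(t+[0,0,k])-[u0,v0]+.5)*5;cv2.drawMarker(J,tuple(q.astype(int).tolist()),(0,0,255),0,10)
cv2.imwrite('pics/s10.png',J)
E
```

```text
14.75 [0.51481055 0.28897761 0.08586422] 0.8980466904884608 [ 0.5359176  -0.16244709  0.13349459]
wrist lid_grip [([0.516, 0.289, 0.091], 0.97)]
side lid_grip [([0.514, 0.292, 0.09], 0.74), ([0.354, 0.37, 0.095], 0.73), ([0.57, 0.044, 0.131], 0.39)]
```

View pics/s10.png

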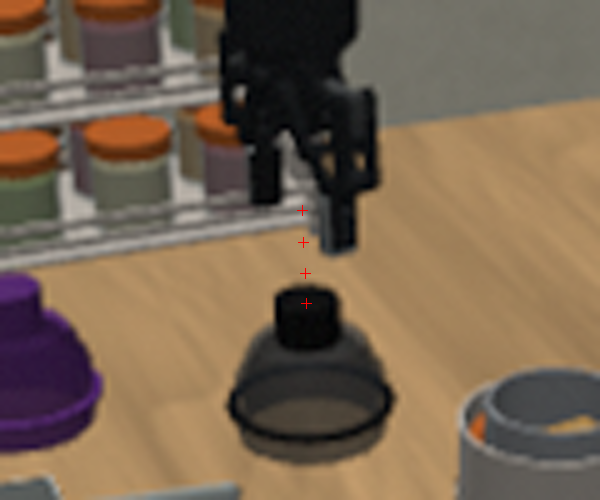

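The side view shows the open fingers centred over the smoked lid's boss at (305,300), with tips about 50 mm above the reported TCP. I'll go down 58 mm and grip.

{"method": "move_arm", "body": {"increments": [[[-0.8, 0.0005, 0.0005, -0.03, 0], [-0.8, 0, 0, -0.02, 0], [-0.8, 0, 0, -0.008, 0], [-0.8, 0, 0, 0, 0], [-0.8, 0, 0, 0, 0], [1, 0, 0, 0, 0], [1, 0, 0, 0, 0], [1, 0, 0, 0, 0]]], "newtons": 60}}

```text
t: 15.75
tcp_pos: [0.5146, 0.2893, 0.0273]
tool_rot: [-0.105, 0.994, 0.0, 0.001]
force: [0.5, -0.5, 1.3]
finger_gap: 0.443
gripper_force: 59.9
```

{"method": "move_arm", "body": {"increments": [[[1, 0, 0, 0, 0], [1, 0, 0, 0, 0], [1, 0, 0, 0, 0]]]}}

```text
t: 16.05
tcp_pos: [0.5146, 0.2894, 0.0272]
tool_rot: [-0.105, 0.994, 0.0, 0.001]
force: [-0.3, 1.0, 6.4]
finger_gap: 0.447
gripper_force: 60.5
```

Gripped (gap about 38 mm). I'll lift it and carry it over the grinder.

{"method": "move_arm", "body": {"increments": [[[1, 0, 0, 0.02, 0], [1, 0, 0, 0.04, 0], [1, 0, 0, 0.05, 0], [1, 0, 0, 0.05, 0], [1, 0, 0, 0.02, 0], [1, 0, 0, 0, 0], [1, 0.005, -0.03, 0, 0], [1, 0.01, -0.04, 0, 0]]]}}

```text
t: 16.85
tcp_pos: [0.5266, 0.2195, 0.2041]
tool_rot: [-0.107, 0.994, 0.0, -0.002]
force: [0.3, 0.1, -1.5]
finger_gap: 0.448
gripper_force: 60.7
```

{"method": "move_arm", "body": {"increments": [[[1, 0.01, -0.04, 0, 0], [1, 0.01, -0.04, 0, 0], [1, 0.01, -0.04, 0, 0], [1, 0.008, -0.035, 0, 0], [1, 0.003, -0.019, 0, 0], [1, 0, 0, 0, 0], [1, 0, 0, 0, 0], [1, 0, 0, 0, 0]]]}}

```text
t: 17.65
tcp_pos: [0.5687, 0.0461, 0.2049]
tool_rot: [-0.105, 0.994, 0.001, -0.001]
force: [0.9, -0.0, -1.2]
finger_gap: 0.444
gripper_force: 60.8
```

```bash
python3 - <<'E'
from h import *
s,w,C=wrist('w11');print(s['t'],s['tcp_pos'],s['finger_gap'],s['force'],yang(s))
for l in ['lid','lid_grip','grinder']:show(l,'wrist')
for c in ['side','top']:
    d=manip.snapshot(c)
    for l in ['lid','lid_grip','grinder','bowl_rim']:show(l,c)
    if c=='side':cv2.imwrite('pics/s11.png',cv2.resize(d['img'][60:260,180:460,::-1],None,fx=2.8,fy=2.8))
E
```

```text
17.65 [0.56866499 0.04610353 0.20494   ] 0.4437958596817787 [ 0.91924957 -0.03355595 -1.22766611] 102.0930746293414
wrist lid [([0.357, 0.373, 0.002], 0.64), ([0.566, 0.048, 0.175], 0.63)]
wrist lid_grip [([0.57, 0.045, 0.273], 0.89)]
wrist grinder []
side lid [([0.356, 0.374, 0.001], 0.74), ([0.573, 0.045, 0.182], 0.7)]
side lid_grip [([0.355, 0.373, 0.096], 0.93), ([0.569, 0.047, 0.265], 0.81), ([0.454, -0.29, 0.002], 0.54)]
side grinder [([0.574, 0.049, 0.0], 0.94)]
side bowl_rim [([0.567, 0.042, 0.133], 0.92)]
top lid [([0.569, 0.044, 0.179], 0.57)]
top lid_grip [([0.573, 0.049, 0.264], 0.58), ([0.492, -0.329, -0.001], 0.55)]
top grinder [([0.572, 0.044, -0.001], 0.47)]
top bowl_rim [([0.57, 0.045, 0.131], 0.4)]
```

View pics/s11.png

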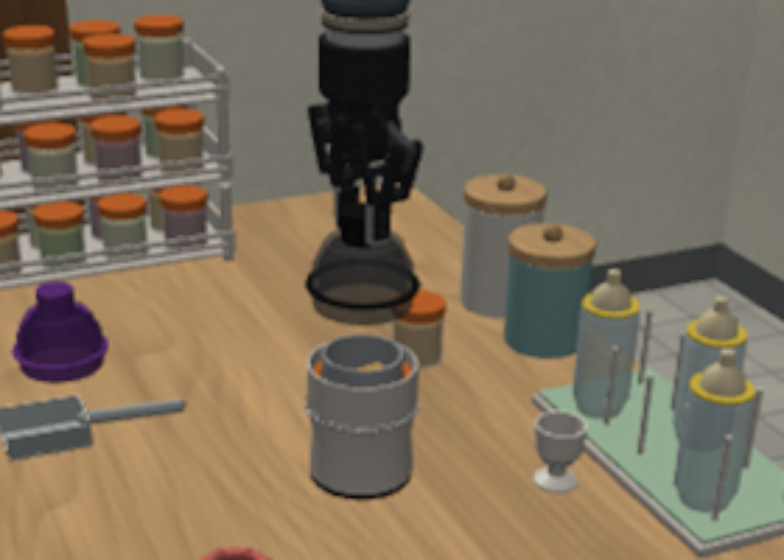

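The lid hangs level above the grinder, flange around (362,285) and bowl mouth at (362,350). I'll lower it towards the rim in short steps, watching the force.

{"method": "move_arm", "body": {"increments": [[[1, 0.002, -0.0005, 0, 0], [1, 0, 0, -0.02, 0], [1, 0, 0, -0.02, 0], [1, 0, 0, 0, 0], [1, 0, 0, 0, 0], [1, 0, 0, 0, 0]]]}}

```text
t: 18.95
tcp_pos: [0.5728, 0.0444, 0.1671]
tool_rot: [-0.105, 0.994, -0.0, 0.001]
force: [-0.3, -0.6, -0.6]
finger_gap: 0.443
gripper_force: 60.7
```

{"method": "move_arm", "body": {"increments": [[[1, 0, 0, -0.004, 0], [1, 0, 0, -0.004, 0], [1, 0, 0, -0.002, 0], [1, 0, 0, 0, 0], [1, 0, 0, 0, 0]]]}}

```text
t: 19.45
tcp_pos: [0.5718, 0.0445, 0.1561]
tool_rot: [-0.105, 0.994, 0.0, -0.0]
force: [-0.8, 0.6, -1.6]
finger_gap: 0.448
gripper_force: 60.7
```

{"method": "move_arm", "body": {"increments": [[[1, -0.0005, 0.001, -0.003, 0], [1, 0, 0, -0.003, 0], [1, 0, 0, -0.002, 0], [1, 0, 0, 0, 0], [1, 0, 0, 0, 0]]]}}

```text
t: 19.95
tcp_pos: [0.5714, 0.0455, 0.148]
tool_rot: [-0.105, 0.994, 0.0, -0.0]
force: [-0.4, 0.1, -0.8]
finger_gap: 0.446
gripper_force: 60.7
```

{"method": "move_arm", "body": {"increments": [[[1, 0, 0, -0.003, 0], [1, 0, 0, -0.003, 0], [1, 0, 0, -0.003, 0], [1, 0, 0, 0, 0], [1, 0, 0, 0, 0]]]}}

```text
t: 20.45
tcp_pos: [0.5713, 0.0455, 0.139]
tool_rot: [-0.105, 0.994, 0.0, -0.0]
force: [0.0, -0.3, -1.1]
finger_gap: 0.449
gripper_force: 60.7
```

Free down to about 112 mm, so the skirt is in the groove. Now I'll press onto the ring.

{"method": "move_arm", "body": {"increments": [[[1, 0, 0, -0.003, 0], [1, 0, 0, -0.003, 0], [1, 0, 0, -0.002, 0], [1, 0, 0, 0, 0], [1, 0, 0, 0, 0]]], "newtons": 80}}

```text
t: 20.95
tcp_pos: [0.5715, 0.0454, 0.132]
tool_rot: [-0.105, 0.994, -0.0, 0.0]
force: [-2.3, -0.2, 5.9]
finger_gap: 0.441
gripper_force: 83.2
```

{"method": "move_arm", "body": {"increments": [[[1, 0, 0, -0.002, 0], [1, 0, 0, -0.002, 0], [1, 0, 0, 0, 0], [1, 0, 0, 0, 0]]]}}

```text
t: 21.35
tcp_pos: [0.5716, 0.0454, 0.1294]
tool_rot: [-0.105, 0.994, -0.0, 0.001]
force: [-4.3, -0.3, 12.6]
finger_gap: 0.445
gripper_force: 83.9
```

{"method": "move_arm", "body": {"increments": [[[1, 0, 0, -0.002, 0], [1, 0, 0, -0.001, 0], [1, 0, 0, 0, 0], [1, 0, 0, 0, 0]]]}}

```text
t: 21.75
tcp_pos: [0.5716, 0.0455, 0.1292]
tool_rot: [-0.105, 0.994, -0.001, 0.001]
force: [-9.3, 0.5, 28.9]
finger_gap: 0.445
gripper_force: 85.8
```

That's a hard stop: 29 N with no further travel. I'll hold for over three seconds.

{"method": "move_arm", "body": {"increments": [[[1, 0, 0, 0, 0], [1, 0, 0, 0, 0], [1, 0, 0, 0, 0], [1, 0, 0, 0, 0], [1, 0, 0, 0, 0], [1, 0, 0, 0, 0], [1, 0, 0, 0, 0], [1, 0, 0, 0, 0]]]}}

```text
t: 22.55
tcp_pos: [0.5715, 0.0455, 0.1292]
tool_rot: [-0.105, 0.994, -0.001, 0.001]
force: [-10.1, 0.7, 28.6]
finger_gap: 0.44
gripper_force: 85.7
```

{"method": "move_arm", "body": {"increments": [[[1, 0, 0, 0, 0], [1, 0, 0, 0, 0], [1, 0, 0, 0, 0], [1, 0, 0, 0, 0], [1, 0, 0, 0, 0], [1, 0, 0, 0, 0], [1, 0, 0, 0, 0], [1, 0, 0, 0, 0]]]}}

```text
t: 23.35
tcp_pos: [0.5716, 0.0455, 0.1292]
tool_rot: [-0.105, 0.994, -0.001, 0.001]
force: [-9.6, 0.3, 28.9]
finger_gap: 0.442
gripper_force: 85.7
```

{"method": "move_arm", "body": {"increments": [[[1, 0, 0, 0, 0], [1, 0, 0, 0, 0], [1, 0, 0, 0, 0], [1, 0, 0, 0, 0], [1, 0, 0, 0, 0], [1, 0, 0, 0, 0], [1, 0, 0, 0, 0], [1, 0, 0, 0, 0]]]}}

```text
t: 24.15
tcp_pos: [0.5716, 0.0455, 0.1292]
tool_rot: [-0.105, 0.994, -0.001, 0.001]
force: [-9.4, -0.0, 28.9]
finger_gap: 0.436
gripper_force: 85.7
```

{"method": "move_arm", "body": {"increments": [[[1, 0, 0, 0, 0], [1, 0, 0, 0, 0], [1, 0, 0, 0, 0], [1, 0, 0, 0, 0], [1, 0, 0, 0, 0], [1, 0, 0, 0, 0], [1, 0, 0, 0, 0], [1, 0, 0, 0, 0]]]}}

```text
t: 24.95
tcp_pos: [0.5716, 0.0455, 0.1292]
tool_rot: [-0.105, 0.994, -0.001, 0.001]
force: [-9.4, 0.8, 29.1]
finger_gap: 0.44
gripper_force: 85.7
```

{"method": "move_arm", "body": {"increments": [[[1, 0, 0, 0, 0], [1, 0, 0, 0, 0], [1, 0, 0, 0, 0], [1, 0, 0, 0, 0], [1, 0, 0, 0, 0], [1, 0, 0, 0, 0], [1, 0, 0, 0, 0], [1, 0, 0, 0, 0]]]}}

```text
t: 25.75
tcp_pos: [0.5716, 0.0455, 0.1292]
tool_rot: [-0.105, 0.994, -0.001, 0.001]
force: [-8.4, -0.2, 29.4]
finger_gap: 0.439
gripper_force: 85.7
```

```bash
python3 - <<'E'
from h import *
d=manip.snapshot('side');show('lid','side');show('grinder','side');s=manip.sense();print(s['t'],s['tcp_pos'],s['force'])
cv2.imwrite('pics/s12.png',cv2.resize(d['img'][120:250,250:380,::-1],None,fx=4.5,fy=4.5,interpolation=cv2.INTER_CUBIC))
E
```

```text
side lid [([0.354, 0.374, 0.001], 0.8), ([0.572, 0.044, 0.106], 0.7)]
side grinder [([0.576, 0.047, 0.0], 0.95)]
25.9 [0.57158071 0.04548974 0.12921699] [-9.41899492  0.22021002 29.1935402 ]
```

View pics/s12.png

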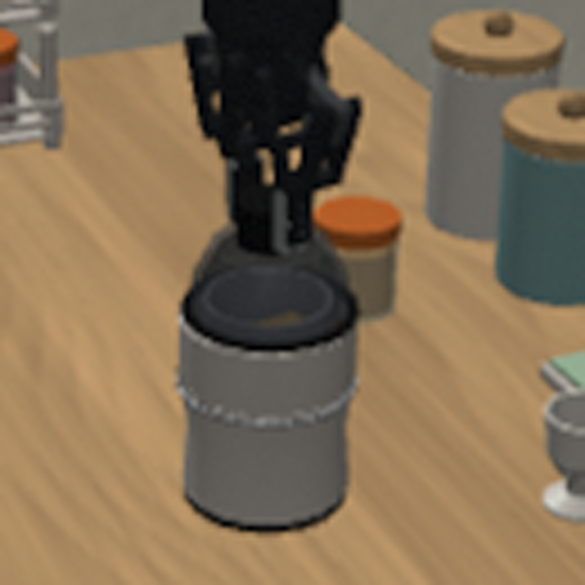

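The picture shows the flange flush on the housing rim all round at (268,320), with the rusk visible inside at (280,322). I'm handing in.

```bash
python3 -c "
from station import manip
print(manip.sign_off())"
```

```text
the job is handed in; nothing more can be done
None
```

The rusk is in the grinder bowl, and the lid is fitted and was held fully down for over 4 s; I handed the job in with the arm still pressing at about 29 N (the hand-in returned no verdict).

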